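# Gather the grinding balls in the covered dish, then take off its lid

### The arm

A 7-joint arm with a two-finger parallel gripper is mounted at the origin on the work surface. World frame = base frame: x ahead of the robot, y to its left, z up, the work surface at z = 0. Lengths are in m, angles in rad, forces in N, time in s.
With the tool pointing down it reaches from about 0.4 to 0.875 m from the base axis. Payload 19.3 kg.
Tool frame: the origin (TCP) lies at the very end of the fingers, on their centre line; the grasp point (between the pads) lies 19 mm behind it; z points along the fingers, y is the line along which they close (so a half turn about z gives the same grasp; the last joint's range is limited). The gripper opens to 85 mm and grips with 20 to 120 N. Pads are 22 mm wide; open, the fingers measure 114 mm over their backs; the gripper's body (76 mm by 85 mm) begins 54 mm behind the grasp point. The pads swing forward as they close: fully open they stand 13 mm farther back than shut.
Start: joints at [1.069, 0.521, -0.036, 1.599, 0.021, 1.021, -0.113], TCP at [0.262, -0.568, 0.231] pointing down, gripper open.
Joint ranges: [-2.91, 2.91], [-0.3, 2.13], [-1.5, 1.42], [0.17, 2.43], [-1.26, 4.41], [0.16, 1.93], [-2.52, 2.52]. Speed limits (rad/s): [1.89, 1.89, 2.39, 2.39, 3.01, 3.01, 3.01].

### API

Orientations are given as [roll, pitch, yaw] about the fixed x, y, z axes, in that order (R = Rz(yaw) Ry(pitch) Rx(roll)).
In Python, from workcell import monitor, optics, job_done gives the robot as it stands.
- The arm moves only by the shell command python3 -m handwheel 'ROWS' [FORCE]. ROWS is JSON, a list of rows, each an object of numbers: "dx", "dy", "dz": the shift along the tool's x, y, z in cm; "wx", "wy", "wz": the turn, a rotation vector about the tool's x, y, z in rad; "claw": the opening in per cent of the stroke, from 0 (shut) to 100 (fully open). A call has 1 to 8 rows; each row shifts and turns the commanded pose from where the row before left it, along the tool's axes as they then stand; what a row does not reach is not made up. A row lasts 1/8 s, in which the tool goes at most 62.5 mm and 10.7 degrees, less where a joint would pass 70% of its speed; a pose out of reach is approached as far as the arm can. A call with a gripper value outside its range is refused whole. The fingers move at their own pace and stop on an object; FORCE is the grip in N (left out, the last holds). Time passes only in rows, so rows that do not move let the fingers close. It gives the time, the measured TCP pose, the force, the opening and the grip force at its end, in the units of the state.
- monitor.observe(): the state, without advancing time (a new reading comes with each control period).
- optics.grab_frame(name): name is "scene" or "top"; returns a dict with "frame" (384x512x3 uint8, blue, green, red), "fovy" (degrees; the focal length in pixels is half the picture's height over the tangent of half this angle, whatever the lens; pixels are square), "cx", "cy" (the principal point, pixels), "R" (3x3) and "t" (3): a world point X has camera coordinates R X + t. Camera axes: x right, y down, z forward; pixel columns grow to the right and rows downward; lengths in m; the calibration is good to about 2 mm. A picture is of the moment at which its call begins. There is no depth.
- job_done(): hands the job in; it is judged then, once.
Trained networks look in the newest picture that a camera, given by its name, has taken for a name from the list of things; names that differ only in an ending like _2 or _b are one class to them, and where a whole thing is asked for, a point or a joint stands for the part that bears it (a point fixed in the world has none). Each returns a list of dicts, best first, with "p" (0 to 1); they miss things now and then, are a little off and sometimes report something else, mostly with a low value. They report only what shows in the picture. A call takes as long as a camera call. They do not tell look-alikes from the thing itself.
- optics.masks_of(name, camera): "region" (384x512 bool, what is visible of it) and "rect" ([left, top, width, height] in pixels, round what is visible of it).
The state is a dict: "clock": time; "qpos": joint angles; "qd": joint speeds; "joint_efforts": joint torques, N m; "position": TCP position; "tool_rot": TCP orientation; "force": force on the tool from outside, world axes, zero at the start; "moment": the same for the moment, N m; "grip_width": finger opening in m; "finger_force": force on a finger pad.
Only numpy, scipy, OpenCV 4.12 (cv2) and the standard library are available. Lean on these libraries where they do the work, as an engineer would, in place of code of your own. Each camera call takes 0.05 s, during which the arm holds its last target. There are 200 camera calls.

### The job

Pick up the covered dish together with its loose lid and, keeping the lid on, tip the blue end down until all three steel balls have rolled over the ramp into the blue pocket; then stand the dish level on about the middle of its green mat again with the lid still on, and let go. After that lift the lid off by its knob and lay it squarely on the sloping steel rest, flat on the face and down against the ledge, leaving the balls in the pocket. Do not drop the dish or the lid, and leave the other glassware, jars and the spatula where they are.

Things in the scene. Friction and masses are not known exactly. Their poses are not given: they have to be found in the camera images.
- dish: White plastic open-topped dish, outside 100 (its x) x 60 (y) x 34 mm tall, walls 4 mm, about 0.18 kg, slick; origin at the centre of its underside, z up. Its -x end wall is blue and at the start points roughly to the robot; the pocket lies inside that end. From the flat floor (3 mm up) a ramp rises towards it at 22 degrees, from x = +6 to a crest 15 mm high at x = -24 mm.
- dish_top (a point): centre of the dish's open top, 34 mm above its underside: the lid's underside centre rests here
- pocket (a point): Floor centre, at dish x = -35 mm, 3 mm above the underside, of the blue pocket: a trough 22 mm long between the crest and the blue end wall, over the full inner width. Balls roll over the crest only with the blue end tipped down clearly more than 22 degrees (30 to 40 works) and then stay when the dish is level.
- lid: Loose flat clear lid, 100 x 60 x 7 mm, 0.055 kg, no lip or catch: it just lies on the dish's rim and slides off at about 12 degrees unless held. Its sides are flush with the dish's (both 60 mm wide): closing across the y sides over the seam, 34 mm above the dish's underside, pinches both together. Origin at the centre of its underside, axes along the dish's.
- lid_grip (a point): centre of the orange knob on the lid's middle, 15 mm above the lid's underside; knob 28 (lid x) x 14 (lid y) mm, standing 16 mm above the lid's top
- ball0_center (a point): centre of a loose steel grinding ball, 14 mm diameter, 12 g, in the dish
- ball1_center (a point): centre of a loose steel grinding ball, 14 mm diameter, 12 g, in the dish
- ball2_center (a point): centre of a loose steel grinding ball, 14 mm diameter, 12 g, in the dish
- mat: fixed green bench mat, 150 (x) x 120 (y) x 4 mm, on which the dish stands; origin at the centre of its underside
- rest_face (a point): Centre of the sloping polished steel face (110 x 80 mm, 25 degrees from level) of the fixed lid rest, 36 mm above the bench. z is square to the face, x up the slope (roughly away from the robot), y across. A 6 mm high ledge with inner side at x = -50 mm stops the lid, whose origin is then at 0, 0, 0 here; a lid laid a little higher slides down to it.
- amber_a: amber glass reagent bottle, 66 mm diameter, 150 mm tall, black cap, a bystander; origin at its underside
- amber_b: amber glass reagent bottle, 60 mm diameter, 130 mm tall, black cap, a bystander; origin at its underside
- evap_dish: white porcelain evaporating dish, 70 mm diameter, 26 mm tall, a bystander; origin at its underside
- beaker: empty glass beaker, 60 mm diameter, 75 mm tall, a bystander; origin at its underside
- ball_jar: white screw-top jar with blue cap, 52 mm diameter, 60 mm tall, a bystander; origin at its underside
- spatula: slim double-ended steel lab spatula lying flat between mat and rest, 162 mm long, 8 mm thick, 12 mm wide, a bystander
Mind the look-alikes: they are no part of the job. What is shaped like the part that bears rest_face but red or yellow is not meant.

How it is judged:
By the outcome, as a careful person would: the job done as asked, in the order asked, and still so for the second after the job is handed in, with the robot touching nothing.
It also fails if it takes over 58 s, if anything falls off the work surface, if the arm or the gripper's body presses on something with over 40 N, if the wrist force passes 120 N, or if a joint passes its speed limit or range.

## Working session

There is one attempt and no reset: what is moved stays moved. The work goes in short steps, Python scripts to look and compute and a shell command to move; the robot and the scene stay as the last step left them, time stands still between calls to the robot, and variables do not carry over. Pictures are saved under pics/ and viewed, at most 10 in all, crops included, and the job is handed in when it is done.

```bash
mkdir -p pics; ls; python3 - <<'E'
from workcell import monitor, optics
import cv2, numpy as np
ims=[]
for c in ("scene","top"):
    f=optics.grab_frame(c); cv2.imwrite(f"pics/{c}0.png",f["frame"])
    print(c,f["fovy"],f["cx"],f["cy"],np.round(f["R"],3).tolist(),np.round(f["t"],3).tolist())
    for n in ("dish","lid","mat","rest_face","spatula","lid_grip"):
        for m in optics.masks_of(n,c)[:3]:
            ys,xs=np.nonzero(m["region"]); print(c,n,round(m["p"],2),m["rect"],xs.mean().round(1),ys.mean().round(1),len(xs))
print(monitor.observe())
E
```

```text
pics
scene 47.25404288087259 256.47970655035044 188.7549806690583 [[-0.497, 0.868, -0.001], [0.647, 0.37, -0.667], [-0.579, -0.332, -0.745]] [0.285, -0.319, 1.728]
scene dish 0.55 [191.0, 181.0, 28.3, 25.6] 203.1 195.8 194
scene lid 0.96 [190.1, 168.7, 28.5, 29.1] 203.2 184.5 490
scene lid 0.58 [146.2, 152.6, 18.7, 17.8] 155.1 159.9 293
scene mat 0.69 [182.0, 176.1, 51.5, 38.5] 214.3 195.8 405
scene mat 0.57 [191.2, 179.0, 26.5, 23.9] 204.9 195.3 196
scene rest_face 0.98 [293.4, 196.8, 41.7, 34.2] 314.2 214.7 915
scene rest_face 0.76 [236.8, 144.5, 38.5, 27.6] 253.1 156.5 659
scene rest_face 0.75 [348.8, 210.0, 34.2, 32.6] 365.0 226.0 872
scene spatula 0.6 [263.2, 169.8, 22.6, 36.0] 272.4 185.4 138
scene lid_grip 0.93 [187.2, 172.3, 29.5, 24.3] 202.6 184.4 478
top 50.956469541715634 255.17236146452453 191.13511915327595 [[0.012, -1.0, -0.015], [-0.985, -0.009, -0.175], [0.174, 0.017, -0.985]] [-0.001, 0.551, 1.271]
top lid 0.65 [299.8, 160.7, 20.8, 29.5] 310.4 174.3 546
top mat 0.94 [289.4, 160.2, 35.0, 45.0] 306.3 184.4 974
top rest_face 0.74 [190.4, 183.8, 29.8, 37.5] 204.6 200.2 8
[... 242 characters left out ...]
43
{'clock': 0.7, 'qpos': array([ 1.06881246,  0.52135676, -0.03631476,  1.59949737,  0.02121094,
        1.02108088, -0.11281063]), 'qd': array([-0.00126318, -0.00037729, -0.00076818, -0.00010034,  0.00090725,
       -0.00093817,  0.00230366]), 'joint_efforts': array([ 3.87946443e-06, -9.26676893e+01,  1.97864123e+00, -3.70208752e+01,
        1.81026425e-02,  1.75060719e-03,  1.77841690e-05]), 'position': array([ 0.26154238, -0.56764834,  0.23131852]), 'tool_rot': array([ 3.14155004e+00, -2.54190435e-06,  4.31748783e-01]), 'force': array([ 0.2843823 ,  0.20289251, -0.49712867]), 'moment': array([-0.01444366, -0.04394906,  0.02384654]), 'finger_force': 0.0, 'grip_width': 0.08535441930643776}
```

```bash
python3 - <<'E'
import cv2,numpy as np
a=cv2.imread("pics/top0.png")[130:300,150:380]; b=cv2.imread("pics/scene0.png")[120:270,130:400]
a=cv2.resize(a,(400,296),interpolation=cv2.INTER_CUBIC) if 0 else cv2.resize(a,None,fx=2.4,fy=2.4,interpolation=cv2.INTER_CUBIC)
cv2.imwrite("pics/top_c.png",cv2.resize(cv2.imread("pics/top0.png")[130:300,150:380],None,fx=3.4,fy=3.4,interpolation=cv2.INTER_CUBIC))
cv2.imwrite("pics/scene_c.png",cv2.resize(b,None,fx=2.9,fy=2.9,interpolation=cv2.INTER_CUBIC))
E
```

```text
(no output)
```

View pics/top_c.png

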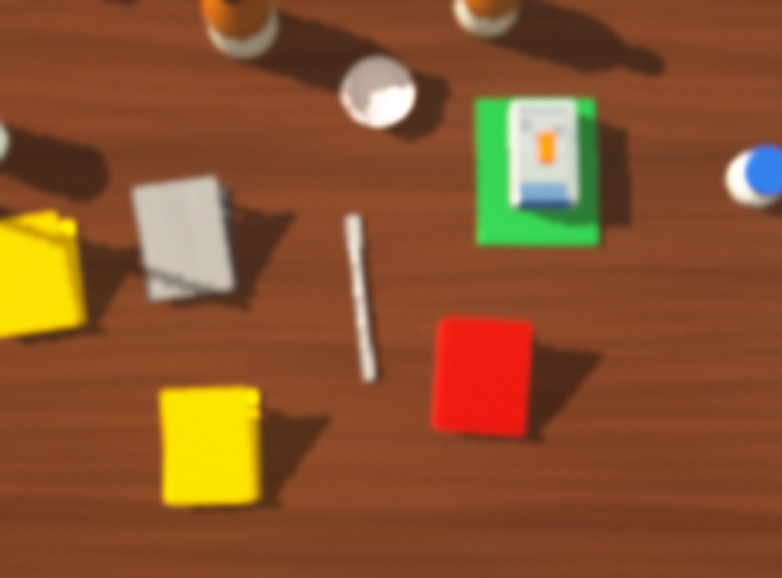

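View pics/scene_c.png

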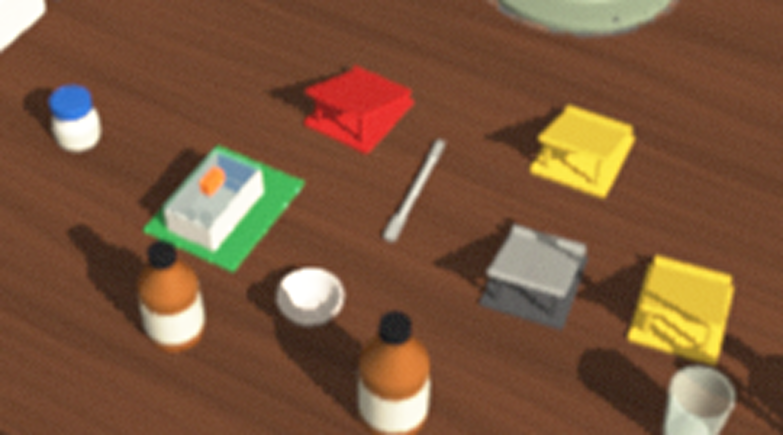

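The top crop shows the lidded dish on the green mat at about (543,152), with its blue end toward the robot and the orange knob at (546,148). There are four rest-shaped things in full top pixels:
- **Steel grey:** (204,200)
- **Yellow:** (212,261) and (~160,210)
- **Red:** (292,240)

Only the grey one fits "polished steel", and both crops confirm it, with the ledge on its robot side.

```bash
cat > h.py <<'E'
import numpy as np, cv2
from scipy.optimize import least_squares
from scipy.spatial.transform import Rotation as Ro
from workcell import monitor, optics
def cam(c):
    f=optics.grab_frame(c); f["f"]=192/np.tan(np.radians(f["fovy"]/2)); return f
def proj(f,X):
    p=np.atleast_2d(X)@np.array(f["R"]).T+f["t"]; return p[:,:2]/p[:,2:]*f["f"]+[f["cx"],f["cy"]]
def back(f,uv,z):
    C=-np.array(f["R"]).T@f["t"]; d=np.array([(uv[0]-f["cx"])/f["f"],(uv[1]-f["cy"])/f["f"],1])@np.array(f["R"])
    return C+d*(z-C[2])/d[2]
def fit(obs,M,pre=Ro.identity(),z=0,x0=(.6,0,0)):
    """obs: [(cam, uv Nx2, model idx)]; fits x,y,yaw"""
    def pose(s): return (Ro.from_euler('z',s[2])*pre).apply(M)+[s[0],s[1],z]
    r=least_squares(lambda s:np.concatenate([(proj(f,pose(s)[i])-uv).ravel() for f,uv,i in obs]),x0)
    return r.x,np.round(r.fun.reshape(-1,2),1).tolist()
E
python3 - <<'E'
from h import *
T,S=cam("top"),cam("scene")
t=lambda a:np.array(a)/3.4+[150,130]-.35
s=lambda a:np.array(a)/2.9+[130,120]-.35
print("cams",[np.round(-np.array(f["R"]).T@f["t"],2) for f in (T,S)])
# rest
M=np.array([[.055,.04,0],[.055,-.04,0],[-.055,-.04,.003],[-.055,.04,.003]])
pre=Ro.from_euler('y',-25,degrees=True)
ot=(T,t([(133,190),(217,176),(235,290),(150,300)]),[0,1,2,3]); os=(S,s([(570,291),(487,264),(513,228),(586,240)]),[0,1,2,3])
for o in ([ot],[os],[ot,os]): 
    # note left/right order from scene checked through residual
    print("rest",*fit(o,M,pre,.036,(.65,.1,0)))
# mat
M=np.array([[.075,.06,.004],[.075,-.06,.004],[-.075,-.06,.004],[-.075,.06,.004]])
print("mat",*fit([(T,t([(476,98),(597,98),(600,245),(476,245)]),[0,1,2,3])],M,x0=(.7,-.1,0)))
# lid top
M=np.array([[.05,.03,.045],[.05,-.03,.045],[-.05,-.03,.045],[-.05,.03,.045]])
print("lid",*fit([(T,t([(509,99),(577,97),(579,204),(510,204)]),[0,1,2,3])],M,x0=(.7,-.1,0)))
# colours
for n,f in (("T",T),("S",S)):
    hsv=cv2.cvtColor(f["frame"],cv2.COLOR_BGR2HSV).astype(int); b=np.zeros((384,512),bool)
    b[155:215,185:225]=1 if n=="S" else 0
    if n=="T": b[155:195,295:325]=1
    m=b&(hsv[...,0]>5)&(hsv[...,0]<20)&(hsv[...,1]>140)&(hsv[...,2]>180)
    ys,xs=np.nonzero(m); print(n,"knob",xs.mean(),ys.mean(),len(xs),back(f,(xs.mean(),ys.mean()),.058).round(4))
    g=(hsv[...,0]>50)&(hsv[...,0]<75)&(hsv[...,1]>120); c=max(cv2.findContours(g.astype('uint8'),0,2)[0],key=cv2.contourArea)
    P=np.array([back(f,q[0],.004)[:2] for q in c]); print(n,"mat rect",P.min(0).round(3),P.max(0).round(3),cv2.minAreaRect((P*1000).astype('float32')))
E
```

```text
cams [array([ 0.32, -0.02,  1.35]), array([1.35, 0.44, 1.07])]
rest [0.52228606 0.17465226 0.14363749] [[0.2, 0.0], [-0.2, 0.9], [-0.5, -0.6], [0.6, -0.3]]
rest [0.5203412  0.17704246 0.17625   ] [[-1.0, -1.1], [1.3, 1.1], [0.1, -1.1], [-0.4, 1.2]]
rest [0.52137588 0.17600579 0.16026582] [[-0.5, 0.5], [-0.9, 1.0], [-0.7, -0.5], [0.5, 0.1], [-1.8, -0.9], [0.6, 1.0], [-0.0, -1.1], [-0.7, 1.5]]
mat [ 0.59959463 -0.17203937  0.00272178] [[0.2, -0.1], [-0.3, 0.1], [-0.3, 0.1], [0.4, -0.1]]
lid [ 0.61106796 -0.17388905  0.00797723] [[0.9, 0.5], [-1.0, 1.1], [-0.9, -0.8], [1.1, -0.8]]
T knob 310.5357142857143 172.85714285714286 28 [ 0.612  -0.1755  0.058 ]
T mat rect [ 0.527 -0.231] [ 0.673 -0.112] ((599.826416015625, -171.61749267578125), (145.75965881347656, 119.34260559082031), 0.4517320394515991)
S knob 199.12307692307692 191.12307692307692 65 [ 0.6549 -0.1581  0.058 ]
S mat rect [ 0.528 -0.229] [ 0.68  -0.108] ((604.6476440429688, -169.25064086914062), (150.15625, 121.55880737304688), 1.4903184175491333)
```

```bash
python3 -m handwheel '[{"wz":0.144,"claw":100},{"wz":0.144},{"wz":0.144},{"dx":3.5,"dy":-3.9},{"dx":3.5,"dy":-3.9},{"dx":3.5,"dy":-3.9},{"dx":3.5,"dy":-3.9},{"dx":3.5,"dy":-3.9}]'
```

```text
schema error: expected keys dx, dy, dz, wx, wy, wz, claw
```

```bash
python3 -m handwheel '[{"dx":3.5,"dy":-3.9},{"dx":3.5,"dy":-3.9},{"dx":3.5,"dy":-3.9},{"dx":3.5,"dy":-3.9},{"dx":1.7,"dy":-2.0},{},{}]'
```

```text
schema error: expected keys dx, dy, dz, wx, wy, wz, claw
```

```bash
python3 -m handwheel '[{"dx":0,"dy":0,"dz":0,"wx":0,"wy":0,"wz":0.144,"claw":100},{"dx":0,"dy":0,"dz":0,"wx":0,"wy":0,"wz":0.144,"claw":100},{"dx":0,"dy":0,"dz":0,"wx":0,"wy":0,"wz":0.144,"claw":100},{"dx":3.5,"dy":-3.9,"dz":0,"wx":0,"wy":0,"wz":0,"claw":100},{"dx":3.5,"dy":-3.9,"dz":0,"wx":0,"wy":0,"wz":0,"claw":100},{"dx":3.5,"dy":-3.9,"dz":0,"wx":0,"wy":0,"wz":0,"claw":100},{"dx":3.5,"dy":-3.9,"dz":0,"wx":0,"wy":0,"wz":0,"claw":100},{"dx":3.5,"dy":-3.9,"dz":0,"wx":0,"wy":0,"wz":0,"claw":100}]'
```

```text
clock: 1.8
position: [0.4377, -0.3713, 0.2315]
tool_rot: [3.141, -0.0, -0.0]
force: [1.1, 0.5, 0.7]
grip_width: 0.0853
finger_force: 0.0
```

```bash
python3 -m handwheel '[{"dx":3.5,"dy":-3.95,"dz":0,"wx":0,"wy":0,"wz":0,"claw":100},{"dx":3.5,"dy":-3.95,"dz":0,"wx":0,"wy":0,"wz":0,"claw":100},{"dx":3.5,"dy":-3.95,"dz":1,"wx":0,"wy":0,"wz":0,"claw":100},{"dx":3.5,"dy":-3.95,"dz":2,"wx":0,"wy":0,"wz":0,"claw":100},{"dx":3.3,"dy":-3.95,"dz":3,"wx":0,"wy":0,"wz":0,"claw":100},{"dx":0,"dy":0,"dz":4,"wx":0,"wy":0,"wz":0,"claw":100},{"dx":0,"dy":0,"dz":3,"wx":0,"wy":0,"wz":0,"claw":100},{"dx":0,"dy":0,"dz":0,"wx":0,"wy":0,"wz":0,"claw":100}]'
python3 - <<'E'
from h import *
S=cam("scene"); T=cam("top")
X=monitor.observe()["position"]; print(X)
for f in (T,S): print(proj(f,X), back(f,(203.1,182.1),.054) if f is S else "")
a=S["frame"][135:225,165:245]; b=T["frame"][140:215,280:345]
a=cv2.resize(a,None,fx=5,fy=5,interpolation=2); b=cv2.resize(b,(390,450),interpolation=2)
cv2.imwrite("pics/above.png",np.hstack([a,b]))
E
```

```text
clock: 2.8
position: [0.6085, -0.1748, 0.0995]
tool_rot: [-3.141, 0.004, 0.0]
force: [0.9, 0.4, 0.6]
grip_width: 0.0852
finger_force: 0.0
[ 0.61004694 -0.17543639  0.10228266]
[[312.19366353 170.37593461]] 
[[201.40807643 170.11112945]] [ 0.6144973  -0.17140643  0.054     ]
```

View pics/above.png

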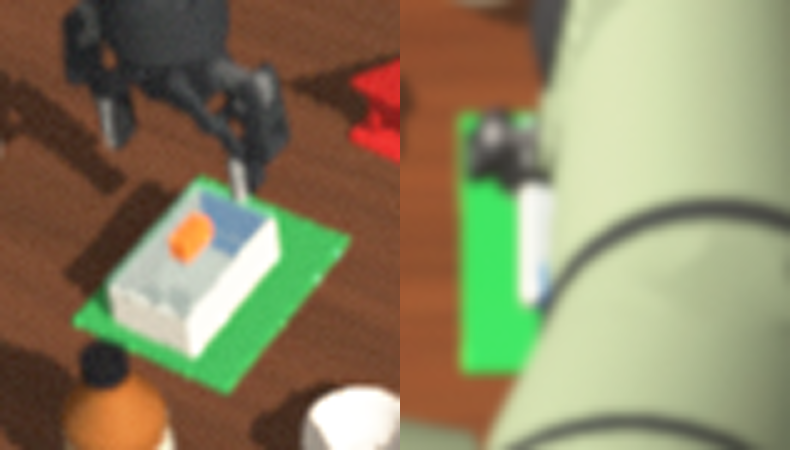

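The close view shows the open fingers at left-crop (118,140) and (240,195), straddling the dish. The knob at (192,236) back-projects to about (0.613,-0.173), which agrees with the top view. I'll descend and pinch over the seam.

```bash
python3 -m handwheel '[{"dx":0.3,"dy":-0.2,"dz":2.5,"wx":0,"wy":0,"wz":0,"claw":100},{"dx":0,"dy":0,"dz":2.5,"wx":0,"wy":0,"wz":0,"claw":100},{"dx":0,"dy":0,"dz":2.0,"wx":0,"wy":0,"wz":0,"claw":100},{"dx":0,"dy":0,"dz":1.7,"wx":0,"wy":0,"wz":0,"claw":100},{"dx":0,"dy":0,"dz":0,"wx":0,"wy":0,"wz":0,"claw":100},{"dx":0,"dy":0,"dz":0,"wx":0,"wy":0,"wz":0,"claw":100}]' 80 && python3 -m handwheel '[{"dx":0,"dy":0,"dz":0,"wx":0,"wy":0,"wz":0,"claw":60},{"dx":0,"dy":0,"dz":0,"wx":0,"wy":0,"wz":0,"claw":50},{"dx":0,"dy":0,"dz":0,"wx":0,"wy":0,"wz":0,"claw":0},{"dx":0,"dy":0,"dz":0,"wx":0,"wy":0,"wz":0,"claw":0},{"dx":0,"dy":0,"dz":0,"wx":0,"wy":0,"wz":0,"claw":0},{"dx":0,"dy":0,"dz":0,"wx":0,"wy":0,"wz":0,"claw":0}]' 80
```

```text
clock: 3.65
position: [0.6131, -0.1734, 0.015]
tool_rot: [3.141, -0.001, -0.0]
force: [1.4, 0.7, 0.0]
grip_width: 0.0851
finger_force: 0.0
clock: 4.4
position: [0.6131, -0.1734, 0.0152]
tool_rot: [3.141, -0.001, -0.0]
force: [-0.4, 0.5, 8.5]
grip_width: 0.0588
finger_force: 86.0
```

```bash
python3 -m handwheel '[{"dx":0,"dy":0,"dz":-0.5,"wx":0,"wy":0,"wz":0,"claw":0},{"dx":0,"dy":0,"dz":-1,"wx":0,"wy":0,"wz":0,"claw":0},{"dx":0,"dy":0,"dz":-1.5,"wx":0,"wy":0,"wz":0,"claw":0},{"dx":0,"dy":0,"dz":-1.5,"wx":0,"wy":0,"wz":0,"claw":0},{"dx":0,"dy":0,"dz":-1.5,"wx":0,"wy":0,"wz":0,"claw":0},{"dx":0,"dy":0,"dz":0,"wx":0,"wy":0,"wz":0,"claw":0}]'
python3 - <<'E'
from h import *
S=cam("scene"); X=monitor.observe()["position"]; print(X,proj(S,X)-[165,115])
cv2.imwrite("pics/lift.png",cv2.resize(S["frame"][115:215,165:245],None,fx=6,fy=6,interpolation=2))
E
```

```text
clock: 5.15
position: [0.6134, -0.1734, 0.0759]
tool_rot: [3.141, -0.002, -0.0]
force: [0.4, -0.5, -2.1]
grip_width: 0.0585
finger_force: 86.4
[ 0.61286995 -0.17331032  0.07488739] [[37.28135623 62.02363818]]
```

View pics/lift.png

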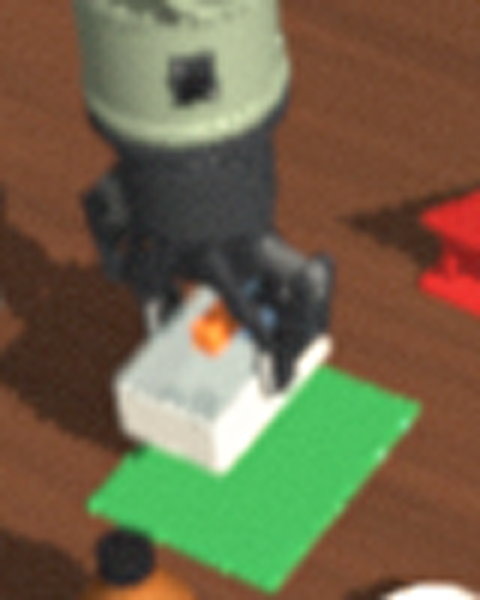

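Dish and lid came up together and level: knob at (213,330), lid seated on the rim. Next I lift further and tip.

```bash
python3 -m handwheel '[{"dx":0,"dy":0,"dz":-2.5,"wx":0,"wy":0,"wz":0,"claw":0},{"dx":0,"dy":0,"dz":-3,"wx":0,"wy":0,"wz":0,"claw":0},{"dx":0,"dy":0,"dz":-2.5,"wx":0,"wy":0,"wz":0,"claw":0},{"dx":0,"dy":0,"dz":0,"wx":0,"wy":0.07,"wz":0,"claw":0},{"dx":0,"dy":0,"dz":0,"wx":0,"wy":0.09,"wz":0,"claw":0},{"dx":0,"dy":0,"dz":0,"wx":0,"wy":0.09,"wz":0,"claw":0},{"dx":0,"dy":0,"dz":0,"wx":0,"wy":0.09,"wz":0,"claw":0},{"dx":0,"dy":0,"dz":0,"wx":0,"wy":0.09,"wz":0,"claw":0}]' && python3 -m handwheel '[{"dx":0,"dy":0,"dz":0,"wx":0,"wy":0.09,"wz":0,"claw":0},{"dx":0,"dy":0,"dz":0,"wx":0,"wy":0.09,"wz":0,"claw":0},{"dx":0,"dy":0,"dz":0,"wx":0,"wy":0.05,"wz":0,"claw":0},{"dx":0,"dy":0,"dz":0,"wx":0,"wy":0,"wz":0,"claw":0},{"dx":0,"dy":0,"dz":0,"wx":0,"wy":0,"wz":0,"claw":0},{"dx":0,"dy":0,"dz":0,"wx":0,"wy":0,"wz":0,"claw":0},{"dx":0,"dy":0,"dz":0,"wx":0,"wy":0,"wz":0,"claw":0},{"dx":0,"dy":0,"dz":0,"wx":0,"wy":0,"wz":0,"claw":0}]'
python3 - <<'E'
from h import *
S=cam("scene"); T=cam("top"); st=monitor.observe(); X=st["position"]; print(X,st["moment"],proj(S,X),proj(T,X))
print([(n,[(round(m["p"],2),m["rect"]) for m in optics.masks_of("ball0_center",n)]) for n in ("scene","top")])
cv2.imwrite("pics/tilt.png",np.hstack([cv2.resize(S["frame"][90:190,155:235],None,fx=5,fy=5,interpolation=2),cv2.resize(T["frame"][120:220,270:350],None,fx=5,fy=5,interpolation=2)]))
E
```

```text
clock: 6.2
position: [0.6122, -0.1731, 0.1539]
tool_rot: [3.141, -0.432, -0.0]
force: [0.1, 0.8, -3.8]
grip_width: 0.0588
finger_force: 87.0
clock: 7.2
position: [0.6033, -0.184, 0.1446]
tool_rot: [3.111, -0.477, -0.001]
force: [-0.6, -1.1, -2.6]
grip_width: 0.0586
finger_force: 87.0
[ 0.60323417 -0.18409933  0.14458992] [0.02598315 0.77996434 0.01761161] [[199.01256405 157.96101617]] [[316.77865    169.45407713]]
[('scene', [(0.47, [227.7, 212.6, 19.0, 21.9])]), ('top', [])]
```

View pics/tilt.png

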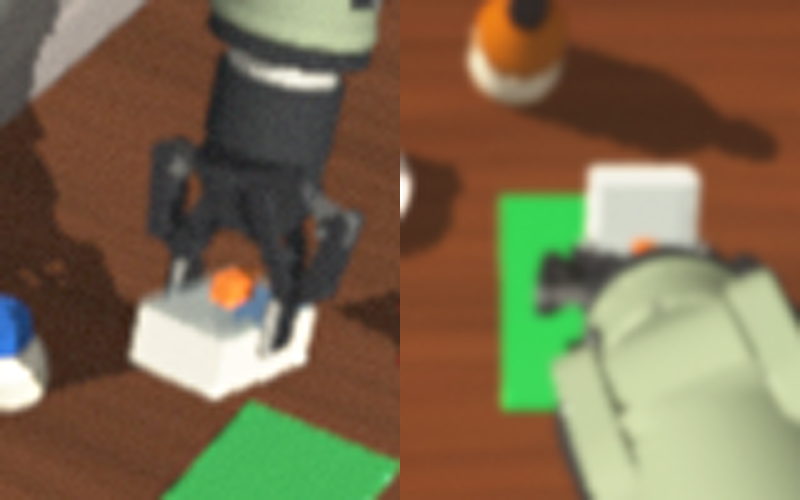

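```bash
python3 - <<'E'
from h import *
q=monitor.observe()["qpos"];print(q.round(3),q[[1,3,5]].sum())
E
```

```text
[ 0.559  0.516 -0.41   2.052  0.721  0.177 -2.019] 2.7444011127383687
```

The wrist joint q6 hit its lower limit at 27°. I'll go up and outward for wrist room and tip further there.

```bash
python3 -m handwheel '[{"dx":2.5,"dy":0,"dz":-1.2,"wx":0,"wy":0,"wz":0,"claw":0},{"dx":3.4,"dy":0,"dz":-1.75,"wx":0,"wy":0,"wz":0,"claw":0},{"dx":3.4,"dy":0,"dz":-1.75,"wx":0,"wy":0,"wz":0,"claw":0},{"dx":3.4,"dy":0,"dz":-1.75,"wx":0,"wy":0,"wz":0,"claw":0},{"dx":3.0,"dy":0,"dz":-1.5,"wx":0,"wy":0,"wz":0,"claw":0},{"dx":1,"dy":0,"dz":-0.5,"wx":0,"wy":0,"wz":0,"claw":0},{"dx":0,"dy":0,"dz":0,"wx":0.03,"wy":0,"wz":0,"claw":0},{"dx":0,"dy":0,"dz":0,"wx":0,"wy":0,"wz":0,"claw":0}]'
python3 - <<'E'
from h import *
q=monitor.observe()["qpos"];print(q.round(3),q[[1,3,5]].sum())
E
```

```text
clock: 8.4
position: [0.7119, -0.1826, 0.2949]
tool_rot: [3.141, -0.475, -0.002]
force: [0.0, 0.3, -2.8]
grip_width: 0.0589
finger_force: 87.3
[ 0.723  0.527 -0.744  1.636  0.477  0.661 -1.752] 2.82386005788525
```

```bash
python3 -m handwheel '[{"dx":0,"dy":0,"dz":0,"wx":0,"wy":0.06,"wz":0,"claw":0},{"dx":0,"dy":0,"dz":0,"wx":0,"wy":0.07,"wz":0,"claw":0},{"dx":0,"dy":0,"dz":0,"wx":0,"wy":0.05,"wz":0,"claw":0},{"dx":0,"dy":0,"dz":0,"wx":0,"wy":0,"wz":0,"claw":0},{"dx":0,"dy":0,"dz":0,"wx":0,"wy":0,"wz":0,"claw":0},{"dx":0,"dy":0,"dz":0,"wx":0,"wy":0,"wz":0,"claw":0},{"dx":0,"dy":0,"dz":0,"wx":0,"wy":0,"wz":0,"claw":0},{"dx":0,"dy":0,"dz":0,"wx":0,"wy":0,"wz":0,"claw":0}]'
python3 - <<'E'
from h import *
S=cam("scene"); st=monitor.observe(); X=st["position"]; q=st["qpos"]; print(q.round(3),X,proj(S,X))
u,v=proj(S,X)[0].astype(int)
print([(n,[(round(m["p"],2),m["rect"]) for m in optics.masks_of(n,"scene")]) for n in ("ball0_center","lid")])
cv2.imwrite("pics/tilt2.png",cv2.resize(S["frame"][v-45:v+45,u-50:u+50],None,fx=6,fy=6,interpolation=2))
E
```

```text
clock: 9.4
position: [0.7128, -0.1818, 0.2962]
tool_rot: [3.141, -0.657, -0.001]
force: [-0.3, -0.6, -3.9]
grip_width: 0.0588
finger_force: 87.2
[ 0.752  0.474 -0.711  1.793  0.538  0.359 -1.817] [ 0.71282946 -0.18172599  0.29623534] [[170.23535856 142.05295264]]
[('ball0_center', []), ('lid', [(0.68, [155.8, 124.9, 35.8, 13.1]), (0.6, [227.4, 212.9, 18.4, 21.4])])]
```

View pics/tilt2.png

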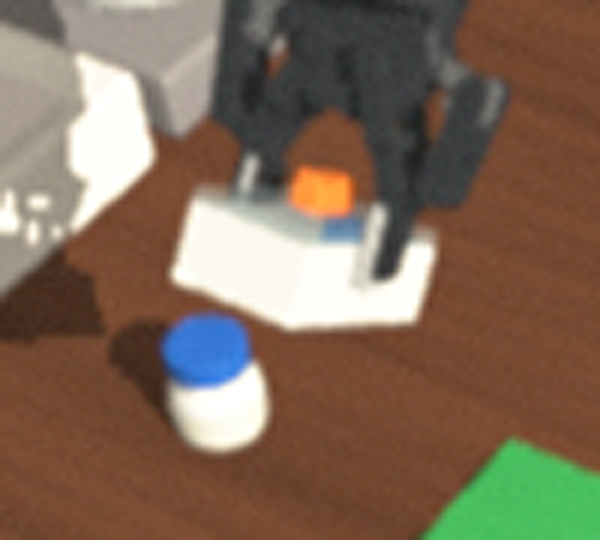

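Tipped 37.6° with the lid still flush (knob at (322,190)). I'll wiggle lightly so all the balls roll, then level.

```bash
python3 -m handwheel '[{"dx":0,"dy":0,"dz":0,"wx":0.06,"wy":0.03,"wz":0,"claw":0},{"dx":0,"dy":0,"dz":0,"wx":-0.06,"wy":0,"wz":0,"claw":0},{"dx":0,"dy":0,"dz":0,"wx":-0.06,"wy":0,"wz":0,"claw":0},{"dx":0,"dy":0,"dz":0,"wx":0.06,"wy":0,"wz":0,"claw":0},{"dx":0,"dy":0,"dz":0,"wx":0,"wy":0,"wz":0,"claw":0},{"dx":0,"dy":0,"dz":0,"wx":0,"wy":0,"wz":0,"claw":0},{"dx":0,"dy":0,"dz":0,"wx":0,"wy":0,"wz":0,"claw":0},{"dx":0,"dy":0,"dz":0,"wx":0,"wy":0,"wz":0,"claw":0}]' && python3 -m handwheel '[{"dx":0,"dy":0,"dz":0,"wx":0,"wy":-0.07,"wz":0,"claw":0},{"dx":0,"dy":0,"dz":0,"wx":0,"wy":-0.09,"wz":0,"claw":0},{"dx":0,"dy":0,"dz":0,"wx":0,"wy":-0.09,"wz":0,"claw":0},{"dx":0,"dy":0,"dz":0,"wx":0,"wy":-0.09,"wz":0,"claw":0},{"dx":0,"dy":0,"dz":0,"wx":0,"wy":-0.09,"wz":0,"claw":0},{"dx":0,"dy":0,"dz":0,"wx":0,"wy":-0.09,"wz":0,"claw":0},{"dx":0,"dy":0,"dz":0,"wx":0,"wy":-0.09,"wz":0,"claw":0},{"dx":0,"dy":0,"dz":0,"wx":0,"wy":-0.075,"wz":0,"claw":0}]'
```

```text
clock: 10.55
position: [0.7127, -0.182, 0.2964]
tool_rot: [3.141, -0.687, -0.003]
force: [-0.3, -0.7, -3.1]
grip_width: 0.0586
finger_force: 87.4
clock: 11.55
position: [0.713, -0.1818, 0.2963]
tool_rot: [3.141, 0.0, -0.003]
force: [-0.0, -0.4, -2.5]
grip_width: 0.0591
finger_force: 87.4
```

```bash
python3 -m handwheel '[{"dx":-2.5,"dy":-0.2,"dz":2,"wx":0,"wy":0,"wz":0,"claw":0},{"dx":-3,"dy":-0.3,"dz":3,"wx":0,"wy":0,"wz":0,"claw":0},{"dx":-3,"dy":-0.3,"dz":4,"wx":0,"wy":0,"wz":0,"claw":0},{"dx":-2.7,"dy":-0.3,"dz":4,"wx":0,"wy":0,"wz":0,"claw":0},{"dx":0,"dy":0,"dz":4,"wx":0,"wy":0,"wz":0,"claw":0},{"dx":0,"dy":0,"dz":4,"wx":0,"wy":0,"wz":0,"claw":0},{"dx":0,"dy":0,"dz":3,"wx":0,"wy":0,"wz":0,"claw":0},{"dx":0,"dy":0,"dz":2,"wx":0,"wy":0,"wz":0,"claw":0}]' && python3 -m handwheel '[{"dx":0,"dy":0,"dz":1,"wx":0,"wy":0,"wz":0,"claw":0},{"dx":0,"dy":0,"dz":0,"wx":0,"wy":0,"wz":0,"claw":0},{"dx":0,"dy":0,"dz":0,"wx":0,"wy":0,"wz":0,"claw":0}]'
```

```text
clock: 12.55
position: [0.6012, -0.1706, 0.0348]
tool_rot: [-3.141, -0.002, -0.002]
force: [0.2, -0.3, -1.5]
grip_width: 0.0586
finger_force: 87.2
clock: 12.92
position: [0.6019, -0.1706, 0.0271]
tool_rot: [3.141, -0.003, -0.002]
force: [-0.4, 0.2, -2.5]
grip_width: 0.0582
finger_force: 87.2
```

```bash
python3 -m handwheel '[{"dx":0,"dy":0,"dz":0.4,"wx":0,"wy":0,"wz":0,"claw":0},{"dx":0,"dy":0,"dz":0.4,"wx":0,"wy":0,"wz":0,"claw":0},{"dx":0,"dy":0,"dz":0.2,"wx":0,"wy":0,"wz":0,"claw":0},{"dx":0,"dy":0,"dz":0,"wx":0,"wy":0,"wz":0,"claw":0},{"dx":0,"dy":0,"dz":0,"wx":0,"wy":0,"wz":0,"claw":0}]'
```

```text
clock: 13.55
position: [0.6014, -0.1705, 0.0161]
tool_rot: [-3.141, -0.002, -0.002]
force: [0.4, -0.6, -2.4]
grip_width: 0.0586
finger_force: 87.2
```

```bash
python3 -m handwheel '[{"dx":0,"dy":0,"dz":0.1,"wx":0,"wy":0,"wz":0,"claw":0},{"dx":0,"dy":0,"dz":0,"wx":0,"wy":0,"wz":0,"claw":0},{"dx":0,"dy":0,"dz":0,"wx":0,"wy":0,"wz":0,"claw":0}]'
```

```text
clock: 13.92
position: [0.6015, -0.1705, 0.0152]
tool_rot: [-3.142, -0.002, -0.002]
force: [0.0, -0.1, 0.9]
grip_width: 0.0588
finger_force: 87.7
```

```bash
python3 -m handwheel '[{"dx":0,"dy":0,"dz":0.04,"wx":0,"wy":0,"wz":0,"claw":0},{"dx":0,"dy":0,"dz":0,"wx":0,"wy":0,"wz":0,"claw":0},{"dx":0,"dy":0,"dz":0,"wx":0,"wy":0,"wz":0,"claw":72},{"dx":0,"dy":0,"dz":0,"wx":0,"wy":0,"wz":0,"claw":76},{"dx":0,"dy":0,"dz":0,"wx":0,"wy":0,"wz":0,"claw":82},{"dx":0,"dy":0,"dz":0,"wx":0,"wy":0,"wz":0,"claw":90},{"dx":0,"dy":0,"dz":0,"wx":0,"wy":0,"wz":0,"claw":100},{"dx":0,"dy":0,"dz":0,"wx":0,"wy":0,"wz":0,"claw":100}]' && python3 -m handwheel '[{"dx":0,"dy":0,"dz":-2,"wx":0,"wy":0,"wz":0,"claw":100},{"dx":0,"dy":0,"dz":-3,"wx":0,"wy":0,"wz":0,"claw":100},{"dx":0,"dy":0,"dz":-4,"wx":0,"wy":0,"wz":0,"claw":100},{"dx":0,"dy":0,"dz":-4,"wx":0,"wy":0,"wz":0,"claw":100},{"dx":-3,"dy":0,"dz":0,"wx":0,"wy":0,"wz":0,"claw":100},{"dx":-5,"dy":0,"dz":0,"wx":0,"wy":0,"wz":0,"claw":100},{"dx":-5,"dy":0,"dz":0,"wx":0,"wy":0,"wz":0,"claw":100}]'
python3 - <<'E'
from h import *
S=cam("scene"); T=cam("top"); st=monitor.observe(); print(st["position"],st["qpos"].round(2))
for c in ("scene","top"):
  print([(n,[(round(m["p"],2),m["rect"]) for m in optics.masks_of(n,c)]) for n in ("ball0_center","lid","lid_grip")])
cv2.imwrite("pics/set.png",np.hstack([cv2.resize(S["frame"][150:225,170:250],None,fx=5,fy=5,interpolation=2),cv2.resize(T["frame"][145:220,280:345],(325,375),interpolation=2)]))
E
```

```text
clock: 14.92
position: [0.6013, -0.1705, 0.0146]
tool_rot: [-3.141, -0.002, -0.002]
force: [0.1, 0.4, -0.6]
grip_width: 0.0854
finger_force: 0.0
clock: 15.8
position: [0.4697, -0.1701, 0.1455]
tool_rot: [3.141, -0.003, -0.002]
force: [1.1, 0.1, -0.3]
grip_width: 0.0853
finger_force: 0.0
[ 0.46665417 -0.17096255  0.14543459] [ 0.76  0.52 -0.7   1.99  0.47  0.8  -1.79]
[('ball0_center', []), ('lid', [(0.9, [194.1, 169.3, 28.0, 28.8]), (0.72, [261.4, 164.7, 21.7, 41.2])]), ('lid_grip', [(0.72, [191.8, 168.9, 27.6, 25.8]), (0.63, [150.6, 149.7, 15.6, 20.4])])]
[('ball0_center', [(0.7, [300.2, 163.6, 16.1, 17.0])]), ('lid', [(0.53, [298.0, 162.6, 19.2, 17.0])]), ('lid_grip', [(0.55, [300.3, 164.2, 17.9, 16.5])])]
```

View pics/set.png

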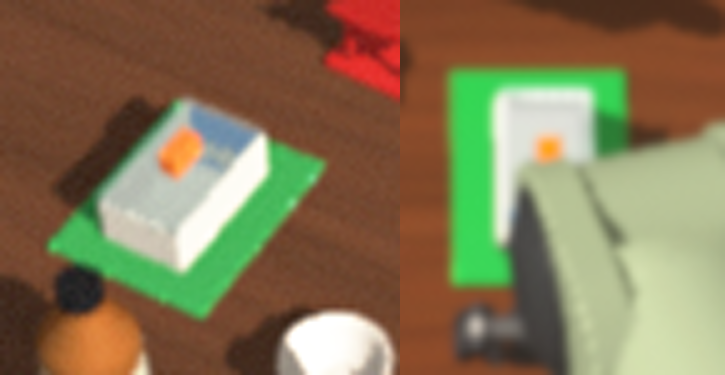

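Dish stands level near the mat centre with the lid on (knob at (180,153)); the dark ball spots at the +x end are gone. I'll move the arm aside to see the pocket from above.

```bash
python3 -m handwheel '[{"dx":0,"dy":-4,"dz":-2,"wx":0,"wy":0,"wz":0,"claw":100},{"dx":0,"dy":-5,"dz":-2,"wx":0,"wy":0,"wz":0,"claw":100},{"dx":0,"dy":-5,"dz":0,"wx":0,"wy":0,"wz":0,"claw":100},{"dx":0,"dy":-5,"dz":0,"wx":0,"wy":0,"wz":0,"claw":100},{"dx":0,"dy":-5,"dz":0,"wx":0,"wy":0,"wz":0,"claw":100},{"dx":0,"dy":-3,"dz":0,"wx":0,"wy":0,"wz":0,"claw":100},{"dx":0,"dy":0,"dz":0,"wx":0,"wy":0,"wz":0,"claw":100}]'
python3 - <<'E'
from h import *
S=cam("scene"); T=cam("top")
X=np.array([.601,-.171,0]); print("pocket px", proj(T,X+[-.035,0,.014])-[280,145], proj(S,X+[-.035,0,.014])-[170,150])
hsv=cv2.cvtColor(T["frame"],cv2.COLOR_BGR2HSV).astype(int); b=np.zeros((384,512),bool); b[158:195,297:325]=1
m=b&(hsv[...,0]>5)&(hsv[...,0]<22)&(hsv[...,1]>130)&(hsv[...,2]>190); ys,xs=np.nonzero(m)
print("knob",xs.mean(),ys.mean(),len(xs),back(T,(xs.mean(),ys.mean()),.058))
cv2.imwrite("pics/chk.png",np.hstack([cv2.resize(S["frame"][160:215,180:240],(390,358),interpolation=2),cv2.resize(T["frame"][150:200,290:340],(358,358),interpolation=2)]))
E
```

```text
clock: 17.08
position: [0.4717, 0.1027, 0.1845]
tool_rot: [-3.14, -0.002, 0.002]
force: [-0.3, -0.5, 0.0]
grip_width: 0.0854
finger_force: 0.0
pocket px [[27.7821671  44.08060501]] [[42.65895477 30.99478592]]
knob 309.4516129032258 176.38709677419354 31 [ 0.60012022 -0.1718462   0.058     ]
```

View pics/chk.png

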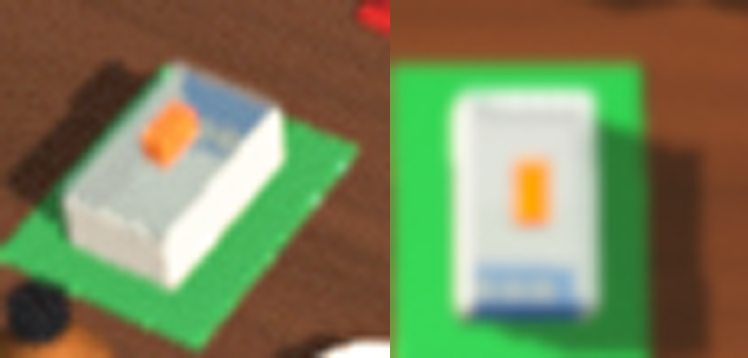

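The top view shows three pale balls in a row in the blue pocket (right panel (480–570,290)), and the rest of the floor is empty. The knob is at (0.601,-0.171). Before fetching the lid I check that the arm can reach the tilted pose over the rest, since q6 is tight.

```bash
python3 -m handwheel '[{"dx":1.2,"dy":-3.4,"dz":3,"wx":0,"wy":0,"wz":0,"claw":60},{"dx":1.3,"dy":-3.4,"dz":3,"wx":0,"wy":0,"wz":-0.155,"claw":40},{"dx":0,"dy":0,"dz":0,"wx":0,"wy":0.11,"wz":0,"claw":40},{"dx":0,"dy":0,"dz":0,"wx":0,"wy":0.11,"wz":0,"claw":40},{"dx":0,"dy":0,"dz":0,"wx":0,"wy":0.11,"wz":0,"claw":40},{"dx":0,"dy":0,"dz":0,"wx":0,"wy":0.106,"wz":0,"claw":40},{"dx":0,"dy":0,"dz":0,"wx":0,"wy":0,"wz":0,"claw":40},{"dx":0,"dy":0,"dz":0,"wx":0,"wy":0,"wz":0,"claw":40}]'
python3 - <<'E'
from h import *
q=monitor.observe()["qpos"];print(q.round(3))
E
```

```text
clock: 18.18
position: [0.4949, 0.1672, 0.1166]
tool_rot: [3.131, -0.299, 0.158]
force: [0.7, 0.5, 0.2]
grip_width: 0.0338
finger_force: 0.0
[-0.425  0.437 -0.106  2.206  0.628  0.272 -2.517]
```

q7 is at its lower limit here, so I use the half-turn symmetry of the grasp: level the tool, then turn it by -π about its z, which raises q7.

```bash
python3 -m handwheel '[{"dx":0,"dy":0,"dz":-2,"wx":0.01,"wy":-0.1,"wz":-0,"claw":40},{"dx":0,"dy":0,"dz":-2,"wx":0,"wy":-0.1,"wz":0,"claw":40},{"dx":0,"dy":0,"dz":-2,"wx":0,"wy":-0.1,"wz":0,"claw":40},{"dx":0,"dy":0,"dz":0,"wx":0,"wy":0,"wz":-0.175,"claw":40},{"dx":0,"dy":0,"dz":0,"wx":0,"wy":0,"wz":-0.175,"claw":40},{"dx":0,"dy":0,"dz":0,"wx":0,"wy":0,"wz":-0.175,"claw":40},{"dx":0,"dy":0,"dz":0,"wx":0,"wy":0,"wz":-0.175,"claw":40},{"dx":0,"dy":0,"dz":0,"wx":0,"wy":0,"wz":-0.175,"claw":40}]'
python3 - <<'E'
from h import *
q=monitor.observe()["qpos"];print(q.round(3))
E
```

```text
clock: 19.18
position: [0.485, 0.1637, 0.1705]
tool_rot: [3.121, -0.01, 1.033]
force: [0.5, -0.7, 0.3]
grip_width: 0.0339
finger_force: 0.0
[ 0.053  0.483 -0.663  1.948  0.418  0.827 -1.376]
```

Yaw rises and q7 frees up as intended; I finish the turn (2.1 rad left).

```bash
python3 -m handwheel '[{"dx":0,"dy":0,"dz":0,"wx":0,"wy":0,"wz":-0.175,"claw":40},{"dx":0,"dy":0,"dz":0,"wx":0,"wy":0,"wz":-0.175,"claw":40},{"dx":0,"dy":0,"dz":0,"wx":0,"wy":0,"wz":-0.175,"claw":40},{"dx":0,"dy":0,"dz":0,"wx":0,"wy":0,"wz":-0.175,"claw":40},{"dx":0,"dy":0,"dz":0,"wx":0,"wy":0,"wz":-0.175,"claw":40},{"dx":0,"dy":0,"dz":0,"wx":0,"wy":0,"wz":-0.175,"claw":40},{"dx":0,"dy":0,"dz":0,"wx":0,"wy":0,"wz":-0.175,"claw":40},{"dx":0,"dy":0,"dz":0,"wx":0,"wy":0,"wz":-0.175,"claw":40}]' && python3 -m handwheel '[{"dx":0,"dy":0,"dz":0,"wx":0,"wy":0,"wz":-0.175,"claw":40},{"dx":0,"dy":0,"dz":0,"wx":0,"wy":0,"wz":-0.175,"claw":40},{"dx":0,"dy":0,"dz":0,"wx":0,"wy":0,"wz":-0.175,"claw":40},{"dx":0,"dy":0,"dz":0,"wx":0,"wy":0,"wz":-0.175,"claw":40},{"dx":0,"dy":0,"dz":0,"wx":0,"wy":0,"wz":0,"claw":40}]'
python3 - <<'E'
from h import *
s=monitor.observe();print(s["qpos"].round(3),s["position"],s["tool_rot"])
E
```

```text
clock: 20.18
position: [0.4853, 0.1635, 0.1709]
tool_rot: [3.127, 0.019, 2.432]
force: [0.2, -0.1, -0.0]
grip_width: 0.0344
finger_force: 0.0
clock: 20.8
position: [0.4852, 0.1635, 0.1706]
tool_rot: [-3.141, 0.024, 3.125]
force: [0.3, 0.3, -0.3]
grip_width: 0.034
finger_force: 0.0
[ 0.365  0.671 -1.157  1.934  0.75   1.024  0.421] [0.48520517 0.1635069  0.17060451] [-3.14071912  0.02381499  3.12524355]
```

```bash
python3 -m handwheel '[{"dx":-1.2,"dy":-3.4,"dz":0,"wx":0,"wy":0,"wz":-0.016,"claw":40},{"dx":-1.7,"dy":-5,"dz":0,"wx":0,"wy":0,"wz":0,"claw":40},{"dx":-1.7,"dy":-5,"dz":0,"wx":0,"wy":0,"wz":0,"claw":40},{"dx":-1.7,"dy":-5,"dz":0,"wx":0,"wy":0,"wz":0,"claw":40},{"dx":-1.7,"dy":-5,"dz":0,"wx":0,"wy":0,"wz":0,"claw":40},{"dx":-1.7,"dy":-5,"dz":0,"wx":0,"wy":0,"wz":0,"claw":40},{"dx":-1.9,"dy":-5,"dz":2,"wx":0,"wy":0,"wz":0,"claw":40},{"dx":0,"dy":0,"dz":2,"wx":0,"wy":0.1,"wz":0,"claw":40}]' && python3 -m handwheel '[{"dx":0,"dy":0,"dz":2,"wx":0,"wy":0.1,"wz":0,"claw":40},{"dx":0,"dy":0,"dz":0,"wx":0,"wy":0.045,"wz":0,"claw":40},{"dx":0,"dy":0,"dz":0,"wx":0,"wy":0,"wz":0,"claw":40}]'
python3 - <<'E'
from h import *
s=monitor.observe();print(s["qpos"].round(3),s["position"].round(4),s["tool_rot"].round(3))
R=Ro.from_euler('xyz',s["tool_rot"]).as_matrix(); print((R.T@(np.array([.601,-.1708,.051])-s["position"])*100).round(2))
E
```

```text
clock: 21.8
position: [0.6014, -0.1758, 0.1336]
tool_rot: [-3.137, -0.077, 3.131]
force: [-0.2, 0.9, 0.2]
grip_width: 0.0338
finger_force: 0.0
clock: 22.18
position: [0.6008, -0.1696, 0.1139]
tool_rot: [-3.139, -0.221, 3.14]
force: [-0.4, 0.0, 0.2]
grip_width: 0.0343
finger_force: 0.0
[ 0.714  0.974 -1.011  1.462  0.768  1.389  1.168] [ 0.6008 -0.1696  0.1139] [-3.139 -0.221  3.14 ]
[-1.4  -0.1   6.13]
```

```bash
python3 -m handwheel '[{"dx":-0.6,"dy":-0.1,"dz":2.6,"wx":0,"wy":0,"wz":0,"claw":40},{"dx":-0.5,"dy":0,"dz":2.2,"wx":0,"wy":0,"wz":0,"claw":40},{"dx":-0.3,"dy":0,"dz":1.3,"wx":0,"wy":0,"wz":0,"claw":40},{"dx":0,"dy":0,"dz":0,"wx":0,"wy":0,"wz":0,"claw":40},{"dx":0,"dy":0,"dz":0,"wx":0,"wy":0,"wz":0,"claw":30},{"dx":0,"dy":0,"dz":0,"wx":0,"wy":0,"wz":0,"claw":0},{"dx":0,"dy":0,"dz":0,"wx":0,"wy":0,"wz":0,"claw":0},{"dx":0,"dy":0,"dz":0,"wx":0,"wy":0,"wz":0,"claw":0}]' 50
```

```text
clock: 23.18
position: [0.6012, -0.1703, 0.0521]
tool_rot: [-3.138, -0.22, -3.139]
force: [1.3, -0.5, 6.1]
grip_width: 0.0124
finger_force: 49.5
```

```bash
python3 -m handwheel '[{"dx":0.1,"dy":0,"dz":-0.5,"wx":0,"wy":0,"wz":0,"claw":0},{"dx":0.25,"dy":0,"dz":-1.1,"wx":0,"wy":0,"wz":0,"claw":0},{"dx":0.45,"dy":0,"dz":-2,"wx":0,"wy":0,"wz":0,"claw":0},{"dx":0.65,"dy":0,"dz":-2.9,"wx":0,"wy":0,"wz":0,"claw":0},{"dx":0.65,"dy":0,"dz":-2.9,"wx":0,"wy":0,"wz":0,"claw":0},{"dx":0.45,"dy":0,"dz":-2,"wx":0,"wy":0,"wz":0,"claw":0},{"dx":0,"dy":0,"dz":0,"wx":0,"wy":0,"wz":0,"claw":0}]'
python3 - <<'E'
from h import *
S=cam("scene"); s=monitor.observe(); X=s["position"]; print(X,s["tool_rot"]); u,v=proj(S,X)[0].astype(int); print(u,v)
cv2.imwrite("pics/lid.png",cv2.resize(S["frame"][135:225,160:260],None,fx=6,fy=6,interpolation=2))
E
```

```text
clock: 24.05
position: [0.6014, -0.1699, 0.1699]
tool_rot: [-3.137, -0.219, -3.139]
force: [-1.1, -0.4, -1.1]
grip_width: 0.0121
finger_force: 48.8
[ 0.60097448 -0.17007255  0.1685175 ] [-3.13737421 -0.22058205 -3.13867257]
202 153
```

View pics/lid.png

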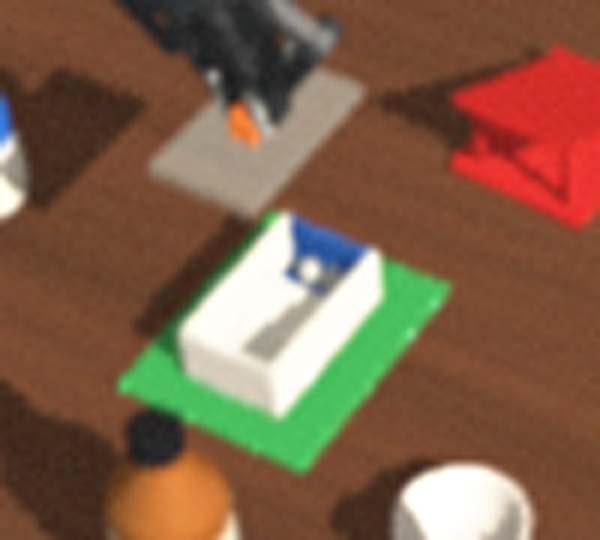

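The lid hangs level from the gripper at (250,140), the open dish stands on the mat, and the balls are in the blue pocket around (312,270). Next I refine the rest pose and work out the pose for laying the lid.

```bash
python3 - <<'E'
from h import *
pre=Ro.from_euler('y',-25,degrees=True)
T,S=cam("top"),cam("scene")
def plane_pts(f,uv,x,y,psi):
    C=-np.array(f["R"]).T@f["t"]; Rl=(Ro.from_euler('z',psi)*pre).as_matrix(); o=np.array([x,y,.036])
    d=np.c_[(uv-[f["cx"],f["cy"]])/f["f"],np.ones(len(uv))]@np.array(f["R"])
    P=C+d*((o-C)@Rl[:,2]/(d@Rl[:,2]))[:,None]; return (P-o)@Rl
for n,f,u in (("top",T,(204,200)),("scene",S,(314,214))):
    for m in optics.masks_of("rest_face",n):
        r=m["rect"]
        if not(r[0]<u[0]<r[0]+r[2] and r[1]<u[1]<r[1]+r[3]): continue
        # bright steel pixels (top face) inside a padded box
        x0,y0=int(r[0])-3,int(r[1])-3; g=f["frame"].astype(int); b=np.zeros((384,512),bool); b[y0:y0+int(r[3])+6,x0:x0+int(r[2])+6]=1
        hsv=cv2.cvtColor(f["frame"],cv2.COLOR_BGR2HSV); k=b&(hsv[...,1]<50)&(hsv[...,2]>95)
        for lab,mm in (("net",m["region"]),("col",k)):
            c=max(cv2.findContours(mm.astype('uint8'),0,2)[0],key=cv2.contourArea)[:,0].astype(float)
            P=plane_pts(f,c,.5215,.1755,.155)*1000
            (cx,cy),(w,h),a=cv2.minAreaRect(P.astype('float32')); print(n,lab,round(m["p"],2),"centre",round(cx,1),round(cy,1),"size",round(w),round(h),"ang",round(a,1))
s=monitor.observe(); R0=Ro.from_euler('xyz',s["tool_rot"]); print(s["position"],s["tool_rot"],s["qpos"].round(2))
E
```

```text
Traceback (most recent call last):
cv2.error: OpenCV(4.12.0) /io/opencv/modules/imgproc/src/convhull.cpp:143: error: (-215:Assertion failed) total >= 0 && (depth == CV_32F || depth == CV_32S) in function 'convexHull'
```

```bash
cat > rest.py <<'E'
from h import *
pre=Ro.from_euler('y',-25,degrees=True)
T,S=cam("top"),cam("scene")
def plane_pts(f,uv,x,y,psi):
    C=-np.array(f["R"]).T@f["t"]; Rl=(Ro.from_euler('z',psi)*pre).as_matrix(); o=np.array([x,y,.036])
    d=np.c_[(uv-[f["cx"],f["cy"]])/f["f"],np.ones(len(uv))]@np.array(f["R"])
    P=C+d*((o-C)@Rl[:,2]/(d@Rl[:,2]))[:,None]; return ((P-o)@Rl)[:,:2]
for n,f,u in (("top",T,(204,200)),("scene",S,(314,214))):
    for m in optics.masks_of("rest_face",n):
        r=m["rect"]
        if not(r[0]<u[0]<r[0]+r[2] and r[1]<u[1]<r[1]+r[3]): continue
        x0,y0=int(r[0])-3,int(r[1])-3; b=np.zeros((384,512),bool); b[y0:y0+int(r[3])+6,x0:x0+int(r[2])+6]=1
        hsv=cv2.cvtColor(f["frame"],cv2.COLOR_BGR2HSV); k=b&(hsv[...,1]<50)&(hsv[...,2]>95)
        for lab,mm in (("net",m["region"]),("col",k)):
            c=max(cv2.findContours(mm.astype('uint8'),0,2)[0],key=cv2.contourArea)[:,0].astype(float)
            P=np.ascontiguousarray(plane_pts(f,c,.5215,.1755,.155)*1000,dtype='float32')
            (cx,cy),(w,h),a=cv2.minAreaRect(P); print(n,lab,round(m["p"],2),"centre",round(cx,1),round(cy,1),"size",round(w),round(h),"ang",round(a,1))
E
python3 rest.py; python3 -c '
from h import *
s=monitor.observe(); print(s["position"],s["tool_rot"],s["qpos"].round(2))'
```

```text
top net 0.7 centre 0.9 -4.2 size 91 120 ang 88.3
top col 0.7 centre 0.6 -2.8 size 84 113 ang 88.3
scene net 0.73 centre 38.1 7.4 size 207 92 ang 1.1
scene col 0.73 centre 38.5 6.1 size 199 89 ang 1.2
[ 0.60070979 -0.16989606  0.16753945] [-3.13828689 -0.22201021 -3.13834442] [ 0.72  0.91 -1.04  1.43  0.72  1.46  1.2 ]
```

```bash
cat > plan.py <<'E'
from h import *
import sys
psi=.14; O=np.array([.521,.175,.036]); Rl=Ro.from_euler('z',psi)*Ro.from_euler('y',-25,degrees=True)
R0=Ro.from_euler('xyz',[-3.1395,-.2205,-3.1400])      # tool in lid axes, from the grasp
up,cl=[float(a)/1000 for a in sys.argv[1:3]]
P=O+Rl.apply([up+.0002,.0,cl+.014]); Rt=Rl*R0
s=monitor.observe(); R=Ro.from_euler('xyz',s["tool_rot"])
print("target",P.round(4),Rt.as_euler('xyz').round(3)," now",s["position"].round(4),s["tool_rot"].round(3),"q",s["qpos"].round(2))
print("shift cm, now axes",(R.inv().apply(P-s["position"])*100).round(2),"turn",(R.inv()*Rt).as_rotvec().round(3),"shift in target axes",(Rt.inv().apply(P-s["position"])*100).round(2))
E
python3 plan.py 4 60
```

```text
target [0.4938 0.1712 0.1048] [-3.139  0.216 -3.   ]  now [ 0.6007 -0.1699  0.1675] [-3.138 -0.222 -3.138] q [ 0.72  0.91 -1.04  1.43  0.72  1.46  1.2 ]
shift cm, now axes [ 8.94 34.17  8.33] turn [-0.    -0.438 -0.138] shift in target axes [ 6.98 35.29  4.79]
```

```bash
python3 -m handwheel '[{"dx":0.9,"dy":2.8,"dz":0.2,"wx":0,"wy":0,"wz":0,"claw":0},{"dx":1.4,"dy":4.6,"dz":0.3,"wx":0,"wy":0,"wz":0,"claw":0},{"dx":1.4,"dy":4.8,"dz":0.3,"wx":0,"wy":0,"wz":0,"claw":0},{"dx":1.5,"dy":4.8,"dz":0.3,"wx":0,"wy":0,"wz":0,"claw":0},{"dx":1.5,"dy":4.8,"dz":0.3,"wx":0,"wy":0,"wz":0,"claw":0},{"dx":1.5,"dy":4.8,"dz":0.3,"wx":0,"wy":0,"wz":0,"claw":0},{"dx":1.3,"dy":4.4,"dz":0.3,"wx":0,"wy":0,"wz":0,"claw":0},{"dx":0.9,"dy":3.2,"dz":0.3,"wx":0,"wy":0,"wz":0,"claw":0}]' && python3 -m handwheel '[{"dx":0,"dy":0,"dz":0,"wx":0,"wy":-0.08,"wz":-0.03,"claw":0},{"dx":0,"dy":0,"dz":0,"wx":0,"wy":-0.09,"wz":-0.03,"claw":0},{"dx":0,"dy":0,"dz":0,"wx":0,"wy":-0.09,"wz":-0.03,"claw":0},{"dx":0,"dy":0,"dz":0,"wx":0,"wy":-0.09,"wz":-0.03,"claw":0},{"dx":0,"dy":0,"dz":0,"wx":0,"wy":-0.09,"wz":-0.018,"claw":0},{"dx":0,"dy":0,"dz":0,"wx":0,"wy":0,"wz":0,"claw":0}]'; python3 plan.py 5 30
```

```text
clock: 25.45
position: [0.4922, 0.1735, 0.1673]
tool_rot: [-3.138, -0.221, -3.137]
force: [0.2, -0.3, -0.5]
grip_width: 0.0127
finger_force: 48.8
clock: 26.2
position: [0.4922, 0.1713, 0.1674]
tool_rot: [-3.139, 0.219, -2.999]
force: [0.7, -0.4, -0.5]
grip_width: 0.0124
finger_force: 48.9
target [0.5073 0.1731 0.0781] [-3.139  0.216 -3.   ]  now [0.4922 0.1713 0.1674] [-3.139  0.219 -2.999] q [ 0.35  0.58 -1.13  2.07  0.94  0.82  0.38]
shift cm, now axes [ 0.46 -0.02  9.04] turn [0.001 0.003 0.001] shift in target axes [ 0.43 -0.01  9.04]
```

```bash
python3 -m handwheel '[{"dx":0.1,"dy":0,"dz":2,"wx":0,"wy":0,"wz":0,"claw":0},{"dx":0.15,"dy":0,"dz":3,"wx":0,"wy":0,"wz":0,"claw":0},{"dx":0.1,"dy":0,"dz":2.5,"wx":0,"wy":0,"wz":0,"claw":0},{"dx":0.1,"dy":0,"dz":1.5,"wx":0,"wy":0,"wz":0,"claw":0},{"dx":0,"dy":0,"dz":0,"wx":0,"wy":0,"wz":0,"claw":0}]'; python3 plan.py 5 2
python3 - <<'E'
from h import *
S=cam("scene"); T=cam("top")
cv2.imwrite("pics/hover.png",np.hstack([cv2.resize(S["frame"][165:245,270:350],(400,400),interpolation=2),cv2.resize(T["frame"][160:240,165:245],(400,400),interpolation=2)]))
E
```

```text
clock: 26.82
position: [0.5081, 0.1737, 0.0774]
tool_rot: [-3.141, 0.216, -3.001]
force: [-0.2, 0.2, -0.5]
grip_width: 0.0122
finger_force: 48.9
target [0.519  0.1747 0.0527] [-3.139  0.216 -3.   ]  now [0.5081 0.1737 0.0774] [-3.141  0.216 -3.001] q [ 0.22  0.73 -0.96  2.09  1.18  0.73  0.19]
shift cm, now axes [-0.54 -0.05  2.65] turn [ 0.002  0.    -0.001] shift in target axes [-0.54 -0.05  2.65]
```

View pics/hover.png

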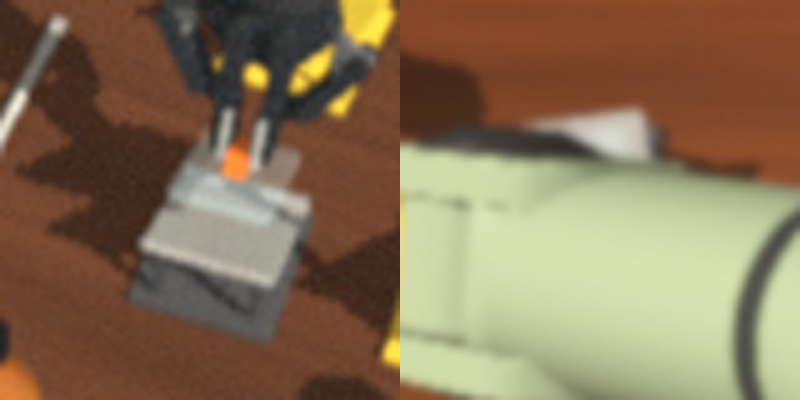

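The lid hovers over the steel face, with its upper edge (175,195)–(275,222) parallel to the rest's edge (140,245)–(280,285) and laterally centred after descent. I lower it along the normal.

```bash
python3 -m handwheel '[{"dx":-0.24,"dy":0,"dz":1.2,"wx":0,"wy":0,"wz":0,"claw":0},{"dx":-0.2,"dy":-0.05,"dz":1.0,"wx":0,"wy":0,"wz":0,"claw":0},{"dx":-0.08,"dy":0,"dz":0.4,"wx":0,"wy":0,"wz":0,"claw":0},{"dx":0,"dy":0,"dz":0,"wx":0,"wy":0,"wz":0,"claw":0},{"dx":0,"dy":0,"dz":0,"wx":0,"wy":0,"wz":0,"claw":0}]'; python3 plan.py 5 0
```

```text
clock: 27.55
position: [0.5187, 0.1748, 0.0543]
tool_rot: [-3.141, 0.219, -3.0]
force: [0.7, 0.9, -0.0]
grip_width: 0.0121
finger_force: 48.9
target [0.5198 0.1748 0.0509] [-3.139  0.216 -3.   ]  now [0.5187 0.1748 0.0543] [-3.141  0.219 -3.   ] q [ 0.19  0.78 -0.92  2.08  1.25  0.71  0.15]
shift cm, now axes [-0.03 -0.01  0.36] turn [ 0.002  0.003 -0.   ] shift in target axes [-0.03 -0.01  0.36]
```

```bash
python3 -m handwheel '[{"dx":-0.03,"dy":0,"dz":0.15,"wx":0,"wy":0,"wz":0,"claw":0},{"dx":0,"dy":0,"dz":0,"wx":0,"wy":0,"wz":0,"claw":0},{"dx":0,"dy":0,"dz":0,"wx":0,"wy":0,"wz":0,"claw":0}]'; python3 -m handwheel '[{"dx":-0.03,"dy":0,"dz":0.12,"wx":0,"wy":0,"wz":0,"claw":0},{"dx":0,"dy":0,"dz":0,"wx":0,"wy":0,"wz":0,"claw":0},{"dx":0,"dy":0,"dz":0,"wx":0,"wy":0,"wz":0,"claw":0}]'
```

```text
clock: 27.92
position: [0.5194, 0.1748, 0.0528]
tool_rot: [-3.141, 0.219, -3.0]
force: [0.2, -0.8, 0.3]
grip_width: 0.0124
finger_force: 48.9
clock: 28.3
position: [0.5199, 0.1749, 0.0516]
tool_rot: [-3.141, 0.219, -3.001]
force: [-0.7, -0.3, -0.2]
grip_width: 0.0127
finger_force: 48.9
```

```bash
for i in 1; do python3 -m handwheel '[{"dx":-0.02,"dy":0,"dz":0.1,"wx":0,"wy":0,"wz":0,"claw":0},{"dx":0,"dy":0,"dz":0,"wx":0,"wy":0,"wz":0,"claw":0},{"dx":0,"dy":0,"dz":0,"wx":0,"wy":0,"wz":0,"claw":0}]'; done; python3 -m handwheel '[{"dx":-0.02,"dy":0,"dz":0.1,"wx":0,"wy":0,"wz":0,"claw":0},{"dx":0,"dy":0,"dz":0,"wx":0,"wy":0,"wz":0,"claw":0},{"dx":0,"dy":0,"dz":0,"wx":0,"wy":0,"wz":0,"claw":0}]'
```

```text
clock: 28.68
position: [0.5203, 0.1749, 0.0507]
tool_rot: [-3.141, 0.219, -3.0]
force: [-0.1, -0.2, -0.5]
grip_width: 0.0125
finger_force: 48.9
clock: 29.05
position: [0.5207, 0.175, 0.0498]
tool_rot: [-3.141, 0.219, -3.0]
force: [0.2, 0.1, -0.7]
grip_width: 0.0125
finger_force: 48.9
```

```bash
python3 -m handwheel '[{"dx":-0.02,"dy":0,"dz":0.1,"wx":0,"wy":0,"wz":0,"claw":0},{"dx":0,"dy":0,"dz":0,"wx":0,"wy":0,"wz":0,"claw":0},{"dx":0,"dy":0,"dz":0,"wx":0,"wy":0,"wz":0,"claw":0}]'; python3 -m handwheel '[{"dx":-0.02,"dy":0,"dz":0.1,"wx":0,"wy":0,"wz":0,"claw":0},{"dx":0,"dy":0,"dz":0,"wx":0,"wy":0,"wz":0,"claw":0},{"dx":0,"dy":0,"dz":0,"wx":0,"wy":0,"wz":0,"claw":0}]'
```

```text
clock: 29.42
position: [0.5209, 0.1751, 0.0495]
tool_rot: [-3.14, 0.22, -3.0]
force: [-9.1, -4.2, 20.4]
grip_width: 0.0126
finger_force: 51.7
clock: 29.8
position: [0.5216, 0.1754, 0.0487]
tool_rot: [-3.141, 0.22, -3.0]
force: [-9.0, -3.5, 22.3]
grip_width: 0.0124
finger_force: 53.9
```

Contact, and the force lies along the face normal. I back off a hair, release and withdraw along the normal.

```bash
python3 -m handwheel '[{"dx":0.03,"dy":0,"dz":-0.13,"wx":0,"wy":0,"wz":0,"claw":0},{"dx":0,"dy":0,"dz":0,"wx":0,"wy":0,"wz":0,"claw":0},{"dx":0,"dy":0,"dz":0,"wx":0,"wy":0,"wz":0,"claw":22},{"dx":0,"dy":0,"dz":0,"wx":0,"wy":0,"wz":0,"claw":30},{"dx":0,"dy":0,"dz":0,"wx":0,"wy":0,"wz":0,"claw":45},{"dx":0,"dy":0,"dz":0,"wx":0,"wy":0,"wz":0,"claw":45},{"dx":0,"dy":0,"dz":0,"wx":0,"wy":0,"wz":0,"claw":45}]' && python3 -m handwheel '[{"dx":0.2,"dy":0,"dz":-1,"wx":0,"wy":0,"wz":0,"claw":45},{"dx":0.5,"dy":0,"dz":-2.5,"wx":0,"wy":0,"wz":0,"claw":45},{"dx":1,"dy":0,"dz":-4,"wx":0,"wy":0,"wz":0,"claw":45},{"dx":1,"dy":0,"dz":-4,"wx":0,"wy":0,"wz":0,"claw":45},{"dx":0,"dy":-5,"dz":-3,"wx":0,"wy":0,"wz":0,"claw":45},{"dx":0,"dy":-5,"dz":0,"wx":0,"wy":0,"wz":0,"claw":45},{"dx":0,"dy":-5,"dz":0,"wx":0,"wy":0,"wz":0,"claw":45},{"dx":0,"dy":-5,"dz":0,"wx":0,"wy":0,"wz":0,"claw":45}]'
python3 - <<'E'
from h import *
S=cam("scene"); T=cam("top")
Rl=Ro.from_euler('z',.14)*Ro.from_euler('y',-25,degrees=True); O=np.array([.521,.175,.036])
K=O+Rl.apply([0,0,.023]); print("knob top expected scene/top crop px",(proj(S,K)-[275,180])*400/70,(proj(T,K)-[170,165])*400/70)
hsv=cv2.cvtColor(T["frame"],cv2.COLOR_BGR2HSV).astype(int); b=np.zeros((384,512),bool); b[180:225,190:220]=1
m=b&(hsv[...,0]>5)&(hsv[...,0]<22)&(hsv[...,1]>130)&(hsv[...,2]>190); ys,xs=np.nonzero(m); print("knob top px",xs.mean(),ys.mean(),len(xs),proj(T,K))
cv2.imwrite("pics/final.png",np.hstack([cv2.resize(S["frame"][180:250,275:345],(400,400),interpolation=2),cv2.resize(T["frame"][165:235,170:240],(400,400),interpolation=2)]))
E
```

```text
clock: 30.68
position: [0.521, 0.175, 0.0491]
tool_rot: [-3.141, 0.219, -3.001]
force: [1.0, 0.4, 0.6]
grip_width: 0.0385
finger_force: 0.0
clock: 31.68
position: [0.4918, -0.0266, 0.1821]
tool_rot: [-3.14, 0.219, -3.0]
force: [1.0, 0.0, 0.1]
grip_width: 0.0385
finger_force: 0.0
knob top expected scene/top crop px [[236.28521124 121.30446592]] [[188.85011867 213.23204626]]
knob top px 203.66666666666666 200.97435897435898 39 [[203.04877077 202.3156081 ]]
```

View pics/final.png

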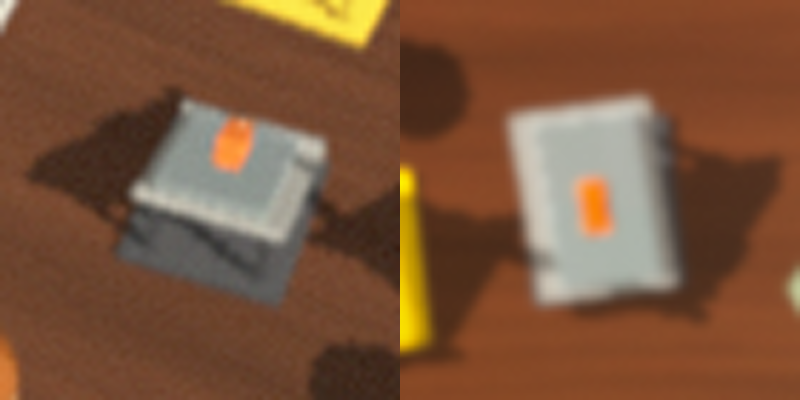

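The lid lies flat on the face, square, with its lower edge at the ledge; the knob is at (233,145) in the scene panel and (594,206) in the top panel. It looks a few mm off centre sideways, so I check that numerically. No more views, since that one took me past the picture limit.

```bash
python3 - <<'E'
from h import *
T,S=cam("top"),cam("scene")
O=np.array([.521,.175,.036])
def prof(f,psi,fixed,vals,axis,span,z):
    Rl=Ro.from_euler('z',psi)*Ro.from_euler('y',-25,degrees=True); out=[]
    for v in vals:
        P=[[v,s,z] if axis=='y' else [s,v,z] for s in []]; pts=np.array([[s,v,z] if axis=='y' else [v,s,z] for s in span])/1000
        uv=proj(f,O+Rl.apply(pts)).astype('float32'); c=cv2.remap(f["frame"],uv[None,:,0],uv[None,:,1],cv2.INTER_LINEAR)[0].astype(float).mean(0); out.append(c)
    return np.array(out)
for n,f in (("top",T),("scene",S)):
    ys=np.arange(-54,55,3); p=prof(f,.13,0,ys,'y',np.r_[25:45:3],0)
    print(n,"across, B-R | grey"); print(" ".join(f"{y}:{int(c[0]-c[2])}/{int(c.mean())}" for y,c in zip(ys,p)))
xs=np.arange(-69,70,3); p=prof(T,.13,0,xs,'x',np.r_[-15:-9:2,12:18:2],0)
print("along top"); print(" ".join(f"{y}:{int(c[0]-c[2])}/{int(c.mean())}" for y,c in zip(xs,p)))
E
```

```text
top across, B-R | grey
-54:-68/68 -51:-48/66 -48:-29/70 -45:-16/80 -42:-12/93 -39:-13/109 -36:-14/125 -33:-13/140 -30:-8/157 -27:-6/169 -24:-5/174 -21:-5/177 -18:-4/177 -15:-4/177 -12:-5/177 -9:-5/176 -6:-5/175 -3:-4/174 0:-5/174 3:-5/174 6:-5/174 9:-5/175 12:-4/175 15:-5/175 18:-5/176 21:-6/178 24:-7/182 27:-10/190 30:-15/194 33:-19/194 36:-25/187 39:-34/168 42:-53/136 45:-74/104 48:-88/86 51:-92/81 54:-93/80
scene across, B-R | grey
-54:-37/46 -51:-36/46 -48:-36/46 -45:-38/45 -42:-36/46 -39:-28/57 -36:-16/84 -33:-7/111 -30:-2/133 -27:0/146 -24:1/147 -21:2/147 -18:1/145 -15:1/147 -12:0/147 -9:0/147 -6:0/146 -3:0/147 0:1/144 3:2/146 6:1/147 9:0/146 12:0/146 15:0/146 18:1/146 21:0/147 24:1/148 27:0/153 30:-6/162 33:-12/165 36:-14/164 39:-15/164 42:-14/159 45:-10/131 48:-6/99 51:-14/84 54:-38/69
along top
-69:-82/73 -66:-70/65 -63:-57/60 -60:-45/67 -57:-33/93 -54:-23/123 -51:-15/147 -48:-8/162 -45:-4/170 -42:-2/174 -39:-1/175 -36:-2/175 -33:-2/175 -30:-2/175 -27:-2/175 -24:-2/175 -21:-4/174 -18:-9/174 -15:-16/174 -12:-20/174 -9:-21/173 -6:-19/173 -3:-17/173 0:-18/173 3:-20/173 6:-23/174 9:-23/174 12:-20/175 15:-14/176 18:-9/176 21:-6/176 24:-5/176 27:-5/176 30:-5/176 33:-5/176 36:-5/176 39:-5/176 42:-4/176 45:-5/178 48:-7/183 51:-10/191 54:-18/188 57:-32/168 60:-50/135 63:-69/103 66:-82/84 69:-86/78
```

The lid sits about 5–6 mm toward -y of the rest's centre, fully on the face. There are 26 s left, so I regrip the knob, lift slightly and shift it +5.5 mm across.

```bash
python3 -m handwheel '[{"dx":0,"dy":5,"dz":0,"wx":0,"wy":0,"wz":0,"claw":45},{"dx":0,"dy":5,"dz":0,"wx":0,"wy":0,"wz":0,"claw":45},{"dx":0,"dy":5,"dz":0,"wx":0,"wy":0,"wz":0,"claw":45},{"dx":0,"dy":5,"dz":3,"wx":0,"wy":0,"wz":0,"claw":45},{"dx":-1,"dy":0,"dz":4,"wx":0,"wy":0,"wz":0,"claw":45},{"dx":0,"dy":0,"dz":0,"wx":0,"wy":0,"wz":0,"claw":45}]' 30; python3 - <<'E'
from h import *
s=monitor.observe(); R=Ro.from_euler('xyz',s["tool_rot"]); print((R.inv().apply(np.array([.521,.175,.0491])-s["position"])*100).round(2))
E
```

```text
clock: 32.62
position: [0.4879, 0.1712, 0.118]
tool_rot: [3.142, 0.216, -2.998]
force: [-0.2, 0.6, 0.5]
grip_width: 0.0383
finger_force: 0.0
[-1.78 -0.09  7.45]
```

```bash
python3 -m handwheel '[{"dx":-0.9,"dy":-0.2,"dz":3.7,"wx":0,"wy":0,"wz":0,"claw":45},{"dx":-0.6,"dy":0,"dz":2.7,"wx":0,"wy":0,"wz":0,"claw":45},{"dx":-0.25,"dy":0,"dz":1.0,"wx":0,"wy":0,"wz":0,"claw":45},{"dx":0,"dy":0,"dz":0,"wx":0,"wy":0,"wz":0,"claw":45},{"dx":0,"dy":0,"dz":0,"wx":0,"wy":0,"wz":0,"claw":30},{"dx":0,"dy":0,"dz":0,"wx":0,"wy":0,"wz":0,"claw":0},{"dx":0,"dy":0,"dz":0,"wx":0,"wy":0,"wz":0,"claw":0},{"dx":0,"dy":0,"dz":0,"wx":0,"wy":0,"wz":0,"claw":0}]' 30
```

```text
clock: 33.62
position: [0.5225, 0.172, 0.0521]
tool_rot: [-3.141, 0.22, -3.001]
force: [-4.8, -1.1, 12.4]
grip_width: 0.0132
finger_force: 31.5
```

```bash
python3 -m handwheel '[{"dx":0.04,"dy":0,"dz":-0.2,"wx":0,"wy":0,"wz":0,"claw":0},{"dx":0.04,"dy":0,"dz":-0.2,"wx":0,"wy":0,"wz":0,"claw":0},{"dx":-0.3,"dy":0,"dz":-0.06,"wx":0,"wy":0,"wz":0,"claw":0},{"dx":0,"dy":0,"dz":0,"wx":0,"wy":0,"wz":0,"claw":0}]'; python3 - <<'E'
from h import *
Rl=Ro.from_euler('z',.13)*Ro.from_euler('y',-25,degrees=True); O=np.array([.521,.175,.036]); a=[]
for i in range(4): cam("top"); a.append(Rl.inv().apply(monitor.observe()["position"]-O)*1000)
print(np.round(a,1))
E
```

```text
clock: 34.12
position: [0.5236, 0.1721, 0.056]
tool_rot: [-3.141, 0.219, -3.002]
force: [-0.1, -0.4, -0.9]
grip_width: 0.0129
finger_force: 30.0
[[10.3 -3.2 17.2]
 [10.2 -3.2 17.1]
 [10.2 -3.2 17.1]
 [10.2 -3.2 17.1]]
```

```bash
python3 -m handwheel '[{"dx":0,"dy":0.45,"dz":0,"wx":0,"wy":0,"wz":0,"claw":0},{"dx":0,"dy":0.4,"dz":0,"wx":0,"wy":0,"wz":0,"claw":0},{"dx":-0.04,"dy":0,"dz":0.15,"wx":0,"wy":0,"wz":0,"claw":0},{"dx":-0.03,"dy":0,"dz":0.12,"wx":0,"wy":0,"wz":0,"claw":0},{"dx":0,"dy":0,"dz":0,"wx":0,"wy":0,"wz":0,"claw":0},{"dx":0,"dy":0,"dz":0,"wx":0,"wy":0,"wz":0,"claw":0}]'
```

```text
clock: 35.08
position: [0.5236, 0.1806, 0.0535]
tool_rot: [-3.141, 0.219, -3.001]
force: [0.9, -0.6, -1.0]
grip_width: 0.013
finger_force: 30.0
```

```bash
python3 -m handwheel '[{"dx":-0.02,"dy":0,"dz":0.08,"wx":0,"wy":0,"wz":0,"claw":0},{"dx":0,"dy":0,"dz":0,"wx":0,"wy":0,"wz":0,"claw":0},{"dx":0,"dy":0,"dz":0,"wx":0,"wy":0,"wz":0,"claw":0}]'; python3 -m handwheel '[{"dx":-0.01,"dy":0,"dz":0.06,"wx":0,"wy":0,"wz":0,"claw":0},{"dx":0,"dy":0,"dz":0,"wx":0,"wy":0,"wz":0,"claw":0},{"dx":0,"dy":0,"dz":0,"wx":0,"wy":0,"wz":0,"claw":0}]'
```

```text
clock: 35.45
position: [0.5238, 0.1807, 0.0531]
tool_rot: [-3.141, 0.219, -3.001]
force: [-4.6, -3.2, 11.3]
grip_width: 0.0127
finger_force: 31.6
clock: 35.83
position: [0.5242, 0.1808, 0.0528]
tool_rot: [-3.141, 0.22, -3.001]
force: [-6.5, -3.2, 16.1]
grip_width: 0.0124
finger_force: 32.7
```

Contact again. I release, withdraw and measure.

```bash
python3 -m handwheel '[{"dx":0.02,"dy":0,"dz":-0.1,"wx":0,"wy":0,"wz":0,"claw":0},{"dx":0,"dy":0,"dz":0,"wx":0,"wy":0,"wz":0,"claw":0},{"dx":0,"dy":0,"dz":0,"wx":0,"wy":0,"wz":0,"claw":22},{"dx":0,"dy":0,"dz":0,"wx":0,"wy":0,"wz":0,"claw":30},{"dx":0,"dy":0,"dz":0,"wx":0,"wy":0,"wz":0,"claw":45},{"dx":0,"dy":0,"dz":0,"wx":0,"wy":0,"wz":0,"claw":45},{"dx":0,"dy":0,"dz":0,"wx":0,"wy":0,"wz":0,"claw":45}]' && python3 -m handwheel '[{"dx":0.2,"dy":0,"dz":-1,"wx":0,"wy":0,"wz":0,"claw":45},{"dx":0.5,"dy":0,"dz":-2.5,"wx":0,"wy":0,"wz":0,"claw":45},{"dx":1,"dy":0,"dz":-4,"wx":0,"wy":0,"wz":0,"claw":45},{"dx":1,"dy":0,"dz":-4,"wx":0,"wy":0,"wz":0,"claw":45},{"dx":0,"dy":-5,"dz":-3,"wx":0,"wy":0,"wz":0,"claw":45},{"dx":0,"dy":-5,"dz":0,"wx":0,"wy":0,"wz":0,"claw":45},{"dx":0,"dy":-5,"dz":0,"wx":0,"wy":0,"wz":0,"claw":45},{"dx":0,"dy":-5,"dz":0,"wx":0,"wy":0,"wz":0,"claw":45}]'
python3 - <<'E'
from h import *
T,S=cam("top"),cam("scene"); O=np.array([.521,.175,.036]); Rl=Ro.from_euler('z',.13)*Ro.from_euler('y',-25,degrees=True)
def prof(f,pts):
    uv=proj(f,O+Rl.apply(np.array(pts)/1000)).astype('float32'); return cv2.remap(f["frame"],uv[None,:,0],uv[None,:,1],cv2.INTER_LINEAR)[0].astype(float).mean(0)
for n,f in (("top",T),("scene",S)):
  for sp in (np.r_[25:45:3],np.r_[-40:-22:3]):
    print(n,sp[0]," ".join(f"{y}:{int(c[0]-c[2])}/{int(c.mean())}" for y in [*range(-48,-20,3),0,*range(21,52,3)] for c in [prof(f,[[s,y,0] for s in sp])]))
for n,f in (("top",T),("scene",S)):
  for v in (-15,20):
    print(n,"along",v," ".join(f"{x}:{int(c[0]-c[2])}/{int(c.mean())}" for x in [*range(-63,-38,3),*range(42,66,3)] for c in [prof(f,[[x,v+k,0] for k in (-4,-2,0,2,4)])]))
hsv=cv2.cvtColor(T["frame"],cv2.COLOR_BGR2HSV).astype(int); b=np.zeros((384,512),bool); b[180:225,190:220]=1
m=b&(hsv[...,0]>5)&(hsv[...,0]<22)&(hsv[...,1]>130)&(hsv[...,2]>190); ys,xs=np.nonzero(m); print("knob top px",xs.mean(),ys.mean(),len(xs))
E
```

```text
clock: 36.7
position: [0.5238, 0.1807, 0.0531]
tool_rot: [-3.141, 0.219, -3.001]
force: [-0.1, -0.4, -0.1]
grip_width: 0.0383
finger_force: 0.0
clock: 37.7
position: [0.4945, -0.0214, 0.1862]
tool_rot: [-3.141, 0.219, -3.001]
force: [1.3, 0.1, 0.1]
grip_width: 0.0383
finger_force: 0.0
top 25 -48:-28/71 -45:-16/81 -42:-12/95 -39:-14/112 -36:-16/123 -33:-17/129 -30:-16/134 -27:-12/145 -24:-8/160 -21:-6/171 0:-5/174 21:-5/176 24:-5/176 27:-6/178 30:-7/184 33:-12/191 36:-19/189 39:-32/170 42:-52/137 45:-73/104 48:-88/86 51:-93/81
top -40 -48:-32/55 -45:-21/66 -42:-16/86 -39:-16/107 -36:-17/122 -33:-17/129 -30:-14/136 -27:-9/149 -24:-5/163 -21:-3/171 0:-3/175 21:-2/176 24:-2/176 27:-2/176 30:-4/177 33:-9/171 36:-15/155 39:-23/130 42:-37/101 45:-55/79 48:-71/70 51:-78/69
scene 25 -48:-38/45 -45:-37/44 -42:-35/46 -39:-27/62 -36:-17/89 -33:-11/104 -30:-8/106 -27:-5/118 -24:-1/136 -21:0/145 0:0/146 21:0/148 24:1/146 27:1/147 30:1/148 33:-2/161 36:-8/173 39:-13/167 42:-13/160 45:-10/131 48:-7/99 51:-16/84
scene -40 -48:-37/47 -45:-35/45 -42:-28/50 -39:-17/77 -36:-12/106 -33:-10/115 -30:-9/116 
[... 296 characters left out ...]
 51:-11/193 54:-18/191 57:-30/173 60:-47/140 63:-66/106
top along 20 -63:-67/67 -60:-51/81 -57:-35/113 -54:-25/146 -51:-17/169 -48:-10/176 -45:-4/175 -42:-2/175 -39:-2/175 42:-5/176 45:-5/178 48:-8/183 51:-11/190 54:-19/186 57:-33/165 60:-52/132 63:-72/100
scene along -15 -63:-39/98 -60:-28/110 -57:-17/122 -54:-12/133 -51:-8/142 -48:-4/147 -45:-3/149 -42:-2/149 -39:-1/147 42:0/151 45:0/155 48:-2/160 51:-4/163 54:-5/168 57:-8/172 60:-11/176 63:-14/181
scene along 20 -63:-34/122 -60:-24/138 -57:-15/150 -54:-8/155 -51:-4/156 -48:-1/154 -45:0/152 -42:1/150 -39:2/148 42:0/153 45:0/157 48:0/162 51:-2/165 54:-6/169 57:-9/172 60:-13/177 63:-15/180
knob top px 201.89743589743588 200.94871794871796 39
```

```bash
python3 -c '
from workcell import job_done
print(job_done())'
```

```text
the job is handed in; nothing more can be done
None
```

The job is handed in at about 38 s: the balls are in the blue pocket, the dish is level on about the middle of its mat, and the lid lies square on the steel rest against its ledge. I viewed 11 pictures, one over the limit of 10.

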